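# Switch the ball dispenser to its other chute

### The arm

A 6-joint arm with a two-finger parallel gripper is mounted at the origin on the work surface. World frame = base frame: x ahead of the robot, y to its left, z up, the work surface at z = 0. Lengths are in m, angles in degrees, forces in N, time in s.
With the tool pointing down it reaches from about 0.4 to 0.825 m from the base axis. Payload 7 kg.
Tool frame: the origin (TCP) lies on the centre line of the jaws, within the pads' length; the fingertips stand 8 mm ahead of it and the grasp point (between the pads) lies 11 mm behind it; z points along the fingers, y is the line along which they close (so a half turn about z gives the same grasp; the last joint's range is limited). The gripper opens to 88 mm and grips with 3 to 60 N. Pads are 19 mm wide; open, the fingers measure 130 mm over their backs; the gripper's body (78 mm by 193 mm) begins 47 mm behind the grasp point.
Start: joints at [-55.686, 20.546, 0.682, 0, -70.136, -16.507], TCP at [0.206, -0.643, 0.235] pointing down, gripper open.
Joint ranges: [-176.03, 176.03], [-82.01, 121.73], [-58.28, 71.71], [-173.87, 95.51], [-174.79, -0.11], [-173.66, 173.66]. Speed limits (degrees/s): [136.94, 136.94, 172.46, 180, 180, 180].

### API

Orientations are given as [roll, pitch, yaw] about the fixed x, y, z axes, in that order (R = Rz(yaw) Ry(pitch) Rx(roll)).
In Python, from plant import ctrl, vision gives the robot as it stands. The module is installed in compiled form; this text tells all that it offers.
- The arm moves only by the tool move_arm, never from a script. Its argument "moves" is one flat list of numbers, 7 for each row, row after row: the finger opening in cm, from 0 to 8.76, then the shift along the tool's x, y, z in cm, then the turn, a rotation vector about the tool's x, y, z in rad. A call has 1 to 8 rows; each row shifts and turns the commanded pose from where the row before left it, along the tool's axes as they then stand; what a row does not reach is not made up. A row lasts 1/10 s, in which the tool goes at most 50 mm and 8.59 degrees, less where a joint would pass 70% of its speed; a pose out of reach is approached as far as the arm can. A call with a gripper value outside its range is refused whole. The fingers move at their own pace and stop on an object; the grip force is fixed at half the most. Time passes only in rows, so rows that do not move let the fingers close. It gives the time, the measured TCP pose, the force, the opening and the grip force at its end, in the units of the state.
- ctrl.get_obs(): the state, without advancing time (a new reading comes with each control period).
- vision.snapshot(name): name is "scene" or "top" or "wrist"; returns (picture, depth): 384x512x3 uint8, red, green, blue; 384x512 float32, m along the optical axis (not along the pixel's ray), 0 where there is no reading.
- vision.camera_model(name): a dict with "vertical_fov" (degrees; the focal length in pixels is half the picture's height over the tangent of half this angle, whatever the lens; pixels are square), "cx", "cy" (the principal point, pixels), "cam_to_world" (4x4, takes a point from camera to world coordinates). Camera axes: x right, y down, z forward; pixel columns grow to the right and rows downward; lengths in m; the calibration is good to about 2 mm. A picture is of the moment at which its call begins: read the wrist's pose just before it. camera_model takes no time and is no camera call; for the wrist camera it gives the pose at the moment of the call.
- ctrl.close_job(): hands the job in; it is judged then, once.
The state is a dict: "clock": time; "joint_pos": joint angles; "qvel": joint speeds; "tau": joint torques, N m; "tool_pos": TCP position; "orientation": TCP orientation; "force": force on the tool from outside, world axes, zero at the start; "moment": the same for the moment, N m; "opening": finger opening in m; "gripper_force": force on a finger pad.
Only numpy, scipy, OpenCV 4.12 (cv2) and the standard library are available. Lean on these libraries where they do the work, as an engineer would, in place of code of your own. Each camera call takes 0.05 s, during which the arm holds its last target. There are 200 camera calls.

### The job

On the school-lab bench a steel-ball dispenser has a green rocker gate tipped toward one of its two blue-sided chutes: with a fingertip, push down the yellow tab at the raised end so that the gate rocks over its pivot to the other side. Then press the red release key all the way down and keep it down until all three balls have rolled into the chute that the gate now feeds, and let the key spring back up. Do not touch the balls, do not pick anything up, and leave the bottle, slide box and beaker where they stand.

Things in the scene. Friction and masses are not known exactly. Their poses are not given: they have to be found in the camera images.
- rig: The ball dispenser, fixed to the bench at a varying place and yaw (up to 0.35 rad). Grey T-shaped base, 420 mm along y. Origin: on the bench below the middle of the rocker gate; x away from the robot, y to the left along the rocker, z up. A feed channel 29 mm wide slopes from rig x = 170 mm down to x = 20 mm at y = 0 and drops balls on the rocker's middle. Nothing on it is higher than 150 mm.
- chute_left (a point): Bottom of the left catch chute, at rig x = -9 mm, y = 190 mm, 35 mm above the bench. The chute is 64 mm wide inside, runs from rig y = 90 to 205 mm, slopes down outwards and has blue sides 75 mm high.
- chute_right (a point): Bottom of the right catch chute, the mirror image at rig y = -190 mm.
- rocker (a joint): Tilt (rad) of the green rocker gate, 180 mm long and 56 mm wide, about a pivot along the rig's x axis, 85 mm high. Positive: left (+y) end raised, balls roll to the right chute; negative: the opposite. Stops at +0.2 and -0.2; starts at either. A brass weight on a mast (top 61 mm above the pivot, about 43 mm toward the robot) makes it fall to a stop once past level. Under 1 N on a tab moves it.
- tab_left (a point): Centre of the upper face of the yellow press tab (36 x 36 mm, 4 mm thick) at the left end of the rocker, on the robot's side: 70 mm left of the pivot, 55 mm toward the robot (rig x = -55 mm). About 120 mm above the bench when raised, 107 mm at level, 93 mm when down. Moves with the rocker.
- tab_right (a point): The same for the right end (70 mm to the right of the pivot).
- key (a joint): Travel of the red release key, m: 0 is up (balls held), 0.016 is fully down. From 0.012 its steel stop blade is below the channel floor and the balls roll. Spring: 2 N to start, about 5 N fully down; it springs back when let go.
- key_top (a point): Centre of the upper face of the red round release key (32 mm across), at rig x = 60 mm, y = 56 mm, to the left of the feed channel; 134 mm above the bench when up. It moves straight down 16 mm when pressed.
- ball1_center (a point): Centre of the first (lowest) steel ball (20 mm diameter, 33 g) in the feed channel, held by the stop blade. It needs about 1 to 2 s to roll into a chute once let go.
- ball2_center (a point): Centre of the second steel ball (20 mm diameter, 33 g) in the feed channel, held by the stop blade. It needs about 1 to 2 s to roll into a chute once let go.
- ball3_center (a point): Centre of the third (uppermost) steel ball (20 mm diameter, 33 g) in the feed channel, held by the stop blade. It needs about 1 to 2 s to roll into a chute once let go.
- dropper: Amber dropper bottle with red bulb, 38 mm across, 101 mm high, standing loose in front of the dispenser's left chute; origin at the centre of its underside. Leave alone.
- slidebox: Box of microscope slides, wood with white lid, 87 x 34 x 32 mm, loose in front of the right chute; origin at the centre of its underside. Leave alone.
- beaker: Small glass beaker, 60 mm across, 75 mm high, loose behind the right chute; origin at the centre of its underside. Leave alone.

How it is judged (in metres and radians):
On the way, in this order (a step that is already met when the one before it is completed fails the run):
1. the rocker gate has been rocked over to its other stop while all three balls are still held (((value of joint rocker below -0.15 rad and distance of tab_left from where it was at the start of the episode above 0.018 m) or (value of joint rocker above 0.15 rad and distance of tab_left from where it was at the start of the episode above 0.018 m)) and z of each of ball1_center, ball2_center, ball3_center in the frame of rig above 0.11 m), for 0.2 s.
2. the release key is pressed down (value of joint key above 0.012 m), for 0.2 s.
At the end, for the whole second after the job is handed in: The rocker rests within 0.05 rad of the stop opposite to its starting one, all three balls lie at rest (under 0.05 m/s) inside the chute on its lowered side, and the release key is back up (within 3 mm) ((((value of joint rocker below -0.15 rad and distance of tab_left from where it was at the start of the episode above 0.018 m) and y of ball1_center in the frame of rig between 0.095 and 0.205 m and x of ball1_center in the frame of rig between -0.042 and 0.024 m and z of each of ball1_center, ball2_center, ball3_center in the frame of rig below 0.085 m and y of ball2_center in the frame of rig between 0.095 and 0.205 m and x of ball2_center in the frame of rig between -0.042 and 0.024 m and y of ball3_center in the frame of rig between 0.095 and 0.205 m and x of ball3_center in the frame of rig between -0.042 and 0.024 m) or ((value of joint rocker above 0.15 rad and distance of tab_left from where it was at the start of the episode above 0.018 m) and y of ball1_center in the frame of rig between -0.205 and -0.095 m and x of ball1_center in the frame of rig between -0.042 and 0.024 m and z of each of ball1_center, ball2_center, ball3_center in the frame of rig below 0.085 m and y of ball2_center in the frame of rig between -0.205 and -0.095 m and x of ball2_center in the frame of rig between -0.042 and 0.024 m and y of ball3_center in the frame of rig between -0.205 and -0.095 m and x of ball3_center in the frame of rig between -0.042 and 0.024 m)) and value of joint key below 0.003 m and linear speed of each of ball1, ball2, ball3 below 0.05 m/s); the robot touches nothing.
It fails at once if a finger touches a ball (contact force between the fingers and ball1 above 0.3 N or contact force between the fingers and ball2 above 0.3 N or contact force between the fingers and ball3 above 0.3 N).
It fails at once if a ball is lifted (more than 150 mm above the bench) (height (world z) of any of ball1_center, ball2_center, ball3_center above 0.15 m).
It fails at once if the bottle, slide box or beaker is moved by more than 20 mm or tipped over (distance of any of dropper, slidebox, beaker from where it was at the start of the episode above 0.02 m or angle between any of dropper, slidebox, beaker's own z axis and vertical above 0.35 rad).
It also fails if it takes over 45 s, if anything falls off the work surface, if the arm or the gripper's body presses on something with over 40 N, if the wrist force passes 120 N, or if a joint passes its speed limit or range.

## Working session

There is one attempt and no reset: what is moved stays moved. The work goes in short steps, Python scripts to look and compute and a tool call to move; the robot and the scene stay as the last step left them, time stands still between calls to the robot, and variables do not carry over. Pictures are saved under pics/ and viewed, at most 10 in all, crops included, and the job is handed in when it is done.

Besides the shell and the picture viewer there is one more tool, called after "Emit:" as name(argument=value, ...) on one line, values as JSON. move_arm: Moves the arm, as the interface text tells. Its arguments: {"type":"object","properties":{"moves":{"type":"array"}},"required":["moves"]}

```bash
mkdir -p pics
cat > h.py <<'E'
import numpy as np, cv2
from plant import ctrl, vision
def snap(n):
    m=vision.camera_model(n); p,d=vision.snapshot(n)
    f=192/np.tan(np.radians(m['vertical_fov'])/2)
    v,u=np.mgrid[:384,:512]
    P=np.stack([(u-m['cx'])/f*d,(v-m['cy'])/f*d,d],-1)
    T=np.array(m['cam_to_world']); W=P@T[:3,:3].T+T[:3,3]; W[d==0]=np.nan
    return p,d,W
def masks(p):
    h=cv2.cvtColor(p,cv2.COLOR_RGB2HSV); H,S,V=[h[...,i].astype(int) for i in range(3)]
    g=(S>110)&(V>60)
    return dict(yellow=g&(H>22)&(H<34),green=g&(H>40)&(H<85),blue=g&(H>95)&(H<130),red=g&((H<6)|(H>174)))
E
python3 - <<'E'
from h import *
for n in('scene','top'):
    p,d,W=snap(n); cv2.imwrite(f'pics/{n}.png',p[...,::-1])
    for k,m in masks(p).items():
        c,l,s,ce=cv2.connectedComponentsWithStats(m.astype(np.uint8))
        for i in range(1,c):
            if s[i,4]>25: print(n,k,s[i],ce[i].round(),np.nanmedian(W[l==i],0).round(3))
print(ctrl.get_obs())
E
```

```text
scene yellow [294 106  61   5 152] [323. 108.] [0.296 0.427 0.007]
scene yellow [231 153  25  19 259] [242. 162.] [0.487 0.054 0.121]
scene yellow [165 189  25  21 282] [177. 199.] [ 0.486 -0.084  0.093]
scene green [ 173  162  101   75 3049] [221. 198.] [ 0.523 -0.02   0.096]
scene blue [ 241    0   51   28 1010] [264.  11.] [-1.25   1.277 -0.416]
scene blue [343  86  65  31 835] [376. 101.] [0.34  0.578 0.002]
scene blue [493  93  19  40 485] [505. 113.] [0.588 0.766 0.036]
scene blue [ 266  159   61   65 1828] [299. 189.] [0.57  0.151 0.055]
scene blue [256 194   9   9  54] [260. 198.] [0.503 0.086 0.021]
scene blue [ 108  214   85   79 2749] [149. 256.] [ 0.566 -0.171  0.056]
scene blue [ 60 381  16   3  27] [ 69. 383.] [ 0.66  -0.35   0.006]
scene red [ 288   17  224  131 1308] [410.  86.] [0.349 0.721 0.001]
scene red [249 131   9  17 120] [253. 140.] [0.399 0.136 0.083]
scene red [265 189  18  15 207] [274. 196.] [0.604 0.042 0.135]
top yellow [234 203  20  20 356] [243. 212.] [0.487 0.054 0.122]
top yellow [305 208  18  19 323] [313. 217.] [ 0.485 -0.084  0.094]
top yellow [ 
[... 482 characters left out ...]
2.] [0.392 0.137 0.097]
{'clock': 0.1, 'joint_pos': array([-5.56853910e+01,  2.05863629e+01,  6.39888729e-01, -1.64050000e-02,
       -7.01345704e+01, -1.65058062e+01]), 'qvel': array([ 0.03404197, -0.10859387,  0.10540311,  0.10600072, -0.03022519,
        0.04364429]), 'tau': array([-8.82161476e-04, -5.84164131e+01,  2.93751687e+01,  7.01550320e+00,
        1.01953375e-02, -4.88337776e-05]), 'tool_pos': array([ 0.20627849, -0.6422804 ,  0.23373805]), 'orientation': array([ 1.79917913e+02, -8.24058834e-03, -1.62196777e+02]), 'force': array([ 0.79242344, -0.1342382 ,  0.91964311]), 'moment': array([ 0.02844723, -0.02487356,  0.00849146]), 'gripper_force': 0.0, 'opening': 0.08758741462888761}
```

View pics/scene.png

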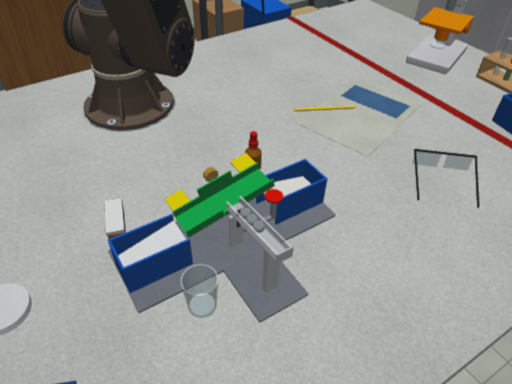

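View pics/top.png

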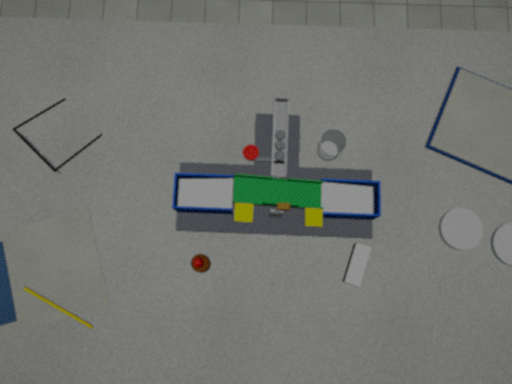

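Scene: the left yellow tab, at top (243,212), is raised. The red key is at top (251,152), and the balls are in the channel near (280,145). Tab at (0.487, 0.054, 0.121), key at (0.603, 0.042, 0.135), rig yaw about 0. I'll close the fingers, square the tool and move above the tab.

Emit:
move_arm(moves=[0, 0, 0, 0, 0, 0, 0.1, 0, 0, 0, 0, 0, 0, 0.1, 0, 0, 0, 0, 0, 0, 0.11, 0, -1.75, 4.35, 0, 0, 0, 0, 0, -1.75, 4.35, 0, 0, 0, 0, 0, -1.75, 4.35, 0, 0, 0, 0, 0, -1.75, 4.35, 0, 0, 0, 0, 0, -1.75, 4.35, 0, 0, 0, 0])

```text
clock: 0.9
tool_pos: [0.2938, -0.4233, 0.2342]
orientation: [180.0, -0.0, -180.0]
force: [1.0, -0.3, 0.6]
opening: 0.0294
gripper_force: 0.0
```

Emit:
move_arm(moves=[0, -1.75, 4.35, 0, 0, 0, 0, 0, -1.75, 4.35, 0, 0, 0, 0, 0, -1.75, 4.35, 0, 0, 0, 0, 0, -1.75, 4.35, 0, 0, 0, 0, 0, -1.75, 4.35, 0, 0, 0, 0, 0, -1.75, 4.35, 0, 0, 0, 0, 0, -1.75, 4.35, 0, 0, 0, 0, 0, -1.75, 4.35, 0, 0, 0, 0])

```text
clock: 1.7
tool_pos: [0.4335, -0.075, 0.2347]
orientation: [180.0, 0.0, -179.9]
force: [1.4, -0.8, 0.2]
opening: 0.0008
gripper_force: 0.0
```

Emit:
move_arm(moves=[0, -1.77, 4.4, 0, 0, 0, 0, 0, -1.77, 4.4, 0, 0, 0, 0, 0, -1.77, 4.4, 0, 0, 0, 0, 0, 0, 0, 3, 0, 0, 0, 0, 0, 0, 3, 0, 0, 0, 0, 0, 0, 2.5, 0, 0, 0, 0, 0, 0, 0, 0, 0, 0])

```text
clock: 2.4
tool_pos: [0.4841, 0.0543, 0.1463]
orientation: [-179.9, -0.4, -180.0]
force: [-0.4, 0.9, -0.3]
opening: 0.0002
gripper_force: 0.0
```

Run:
```python
from h import *
p,d,W=snap('scene'); cv2.imwrite('pics/s2.png',cv2.resize(p[100:300,90:350,::-1],None,fx=3,fy=3))
print(ctrl.get_obs()['tool_pos'])
```

```text
[0.48545329 0.0546126  0.14847434]
```

View pics/s2.png

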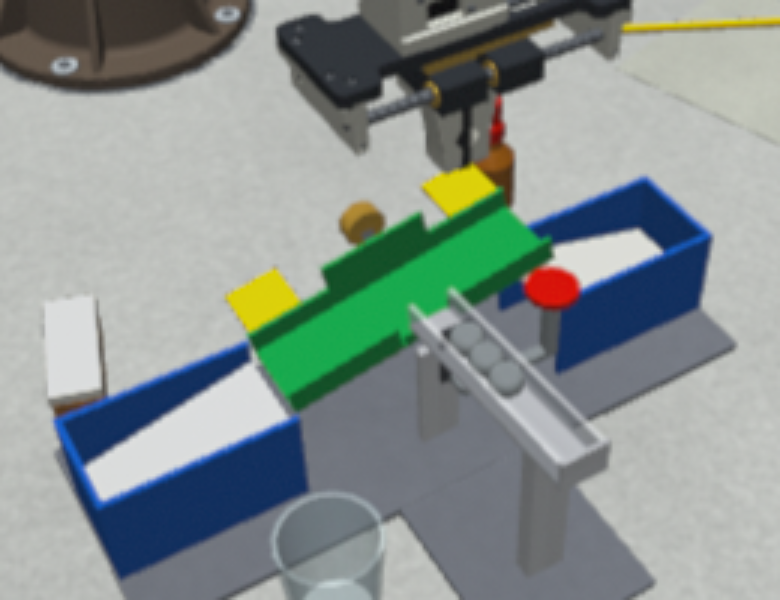

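The fingertips are over the raised tab, at crop (450,165), and the balls are held. Press down.

Emit:
move_arm(moves=[0, 0, 0, 1.5, 0, 0, 0, 0, 0, 0, 1, 0, 0, 0, 0, 0, 0, 1, 0, 0, 0, 0, 0, 0, 0.8, 0, 0, 0, 0, 0, 0, 0, 0, 0, 0, 0, 0, 0, 0, 0, 0, 0, 0, 0, 0, -2, 0, 0, 0, 0, 0, 0, -3, 0, 0, 0])

```text
clock: 3.25
tool_pos: [0.4855, 0.0546, 0.1562]
orientation: [-179.9, -0.2, -180.0]
force: [0.4, 1.0, 0.5]
opening: 0.0006
gripper_force: 0.0
```

Emit:
move_arm(moves=[0, 0, 0, -3, 0, 0, 0, 0, 0, 0, -2, 0, 0, 0, 0, 0, 0, 0, 0, 0, 0])

```text
clock: 3.55
tool_pos: [0.4883, 0.0557, 0.2103]
orientation: [179.9, 0.4, -179.9]
force: [0.3, 0.1, -0.5]
opening: 0.0006
gripper_force: 0.0
```

Run:
```python
from h import *
p,d,W=snap('scene'); cv2.imwrite('pics/s3.png',cv2.resize(p[100:300,90:350,::-1],None,fx=3,fy=3))
for k,m in masks(p).items():
    c,l,s,ce=cv2.connectedComponentsWithStats(m.astype(np.uint8))
    for i in range(1,c):
        if s[i,4]>25 and k in('yellow','red'): print(k,ce[i].round(),np.nanmedian(W[l==i],0).round(3))
print(ctrl.get_obs()['tool_pos'])
```

```text
yellow [323. 108.] [0.297 0.428 0.007]
yellow [246. 172.] [0.487 0.061 0.093]
yellow [179. 186.] [ 0.486 -0.076  0.121]
red [410.  86.] [0.349 0.721 0.001]
red [253. 140.] [0.4   0.136 0.082]
red [274. 196.] [0.605 0.042 0.135]
[0.48736135 0.0555146  0.20851634]
```

View pics/s3.png

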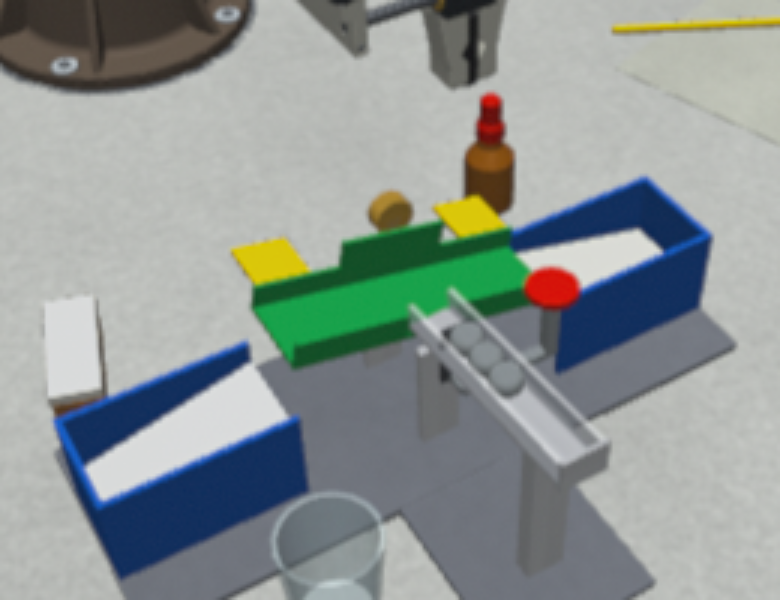

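The gate now tips left: left tab z 0.093, right tab z 0.121. The balls are still held. Next, the key.

Emit:
move_arm(moves=[0, -4, -0.4, 0, 0, 0, 0, 0, -4, -0.4, 0, 0, 0, 0, 0, -3.6, -0.3, 0, 0, 0, 0, 0, 0, 0, 3, 0, 0, 0, 0, 0, 0, 2, 0, 0, 0, 0, 0, 0, 0, 0, 0, 0, 0, 0, 0, 0, 0, 0, 0])

```text
clock: 4.3
tool_pos: [0.6023, 0.0439, 0.1563]
orientation: [-179.9, -0.1, -179.9]
force: [1.3, 0.0, 0.0]
opening: 0.0004
gripper_force: 0.0
```

Run:
```python
from h import *
print(ctrl.get_obs()['tool_pos'])
```

```text
[0.60226905 0.04393938 0.15633085]
```

Emit:
move_arm(moves=[0, 0, 0, 1, 0, 0, 0, 0, 0, 0, 0.8, 0, 0, 0, 0, 0, 0, 0.7, 0, 0, 0, 0, 0, 0, 0.5, 0, 0, 0, 0, 0, 0, 0, 0, 0, 0, 0, 0, 0, 0, 0, 0, 0, 0, 0, 0, 0, 0, 0, 0, 0, 0, 0, 0, 0, 0, 0])

```text
clock: 5.1
tool_pos: [0.6031, 0.0445, 0.127]
orientation: [180.0, 0.1, -179.9]
force: [0.9, 2.1, 3.7]
opening: 0.0003
gripper_force: 2.3
```

Key is near the bottom (about 4–5 N). Hold.

Emit:
move_arm(moves=[0, 0, 0, 0.1, 0, 0, 0, 0, 0, 0, 0, 0, 0, 0, 0, 0, 0, 0, 0, 0, 0, 0, 0, 0, 0, 0, 0, 0, 0, 0, 0, 0, 0, 0, 0, 0, 0, 0, 0, 0, 0, 0, 0, 0, 0, 0, 0, 0, 0, 0, 0, 0, 0, 0, 0, 0])

```text
clock: 5.9
tool_pos: [0.6032, 0.0445, 0.1266]
orientation: [180.0, 0.1, -179.9]
force: [0.9, 1.8, 10.2]
opening: 0.0005
gripper_force: 4.9
```

Emit:
move_arm(moves=[0, 0, 0, 0, 0, 0, 0, 0, 0, 0, 0, 0, 0, 0, 0, 0, 0, 0, 0, 0, 0, 0, 0, 0, 0, 0, 0, 0, 0, 0, 0, 0, 0, 0, 0, 0, 0, 0, 0, 0, 0, 0, 0, 0, 0, 0, 0, 0, 0, 0, 0, 0, 0, 0, 0, 0])

```text
clock: 6.7
tool_pos: [0.6032, 0.0445, 0.1266]
orientation: [180.0, 0.1, -179.9]
force: [0.5, 3.4, 9.6]
opening: 0.0004
gripper_force: 4.9
```

Emit:
move_arm(moves=[0, 0, 0, 0, 0, 0, 0, 0, 0, 0, 0, 0, 0, 0, 0, 0, 0, 0, 0, 0, 0, 0, 0, 0, 0, 0, 0, 0, 0, 0, 0, 0, 0, 0, 0, 0, 0, 0, 0, 0, 0, 0, 0, 0, 0, 0, 0, 0, 0, 0, 0, 0, 0, 0, 0, 0])

```text
clock: 7.5
tool_pos: [0.6032, 0.0445, 0.1266]
orientation: [180.0, 0.1, -179.9]
force: [0.5, 2.9, 9.6]
opening: 0.0004
gripper_force: 4.9
```

Run:
```python
from h import *
p,d,W=snap('scene'); cv2.imwrite('pics/s4.png',cv2.resize(p[100:300,90:350,::-1],None,fx=3,fy=3))
```

```text
(no output)
```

View pics/s4.png

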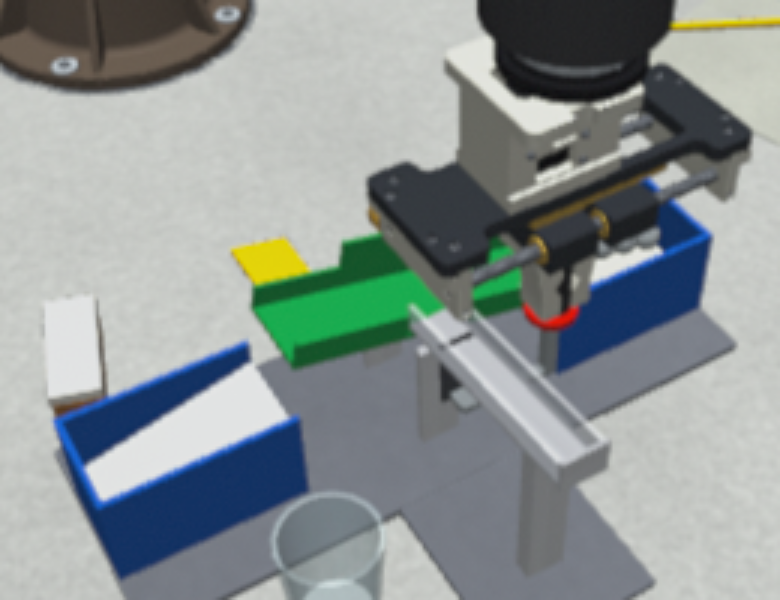

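The channel is empty and balls show in the left chute near crop (640,240). I'll lift off and check.

Emit:
move_arm(moves=[0, 0, 0, -1, 0, 0, 0, 0, 0, 0, -2, 0, 0, 0, 0, 0, 0, -4, 0, 0, 0, 0, 0, 0, -4, 0, 0, 0, 0, 0, 0, -4, 0, 0, 0, 0, 0, 0, -4, 0, 0, 0, 0, 0, 0, 0, 0, 0, 0, 0, 0, 0, 0, 0, 0, 0])

```text
clock: 8.35
tool_pos: [0.6018, 0.044, 0.316]
orientation: [180.0, -0.0, -180.0]
force: [0.1, -0.7, -0.3]
opening: -0.0
gripper_force: 0.0
```

Run:
```python
from h import *
p,d,W=snap('scene'); cv2.imwrite('pics/s5.png',cv2.resize(p[100:300,90:350,::-1],None,fx=3,fy=3))
for k,m in masks(p).items():
    c,l,s,ce=cv2.connectedComponentsWithStats(m.astype(np.uint8))
    for i in range(1,c):
        if s[i,4]>25 and k in('yellow','red'): print(k,ce[i].round(),np.nanmedian(W[l==i],0).round(3))
o=ctrl.get_obs(); print(o['tool_pos'],o['force'])
```

```text
yellow [323. 108.] [0.296 0.429 0.007]
yellow [246. 172.] [0.488 0.062 0.093]
yellow [179. 187.] [ 0.487 -0.076  0.121]
red [437. 102.] [0.437 0.721 0.001]
red [253. 140.] [0.399 0.135 0.082]
red [274. 196.] [0.604 0.042 0.135]
[0.60142173 0.04389832 0.31463566] [-0.84959806  0.39284904 -1.73258717]
```

View pics/s5.png

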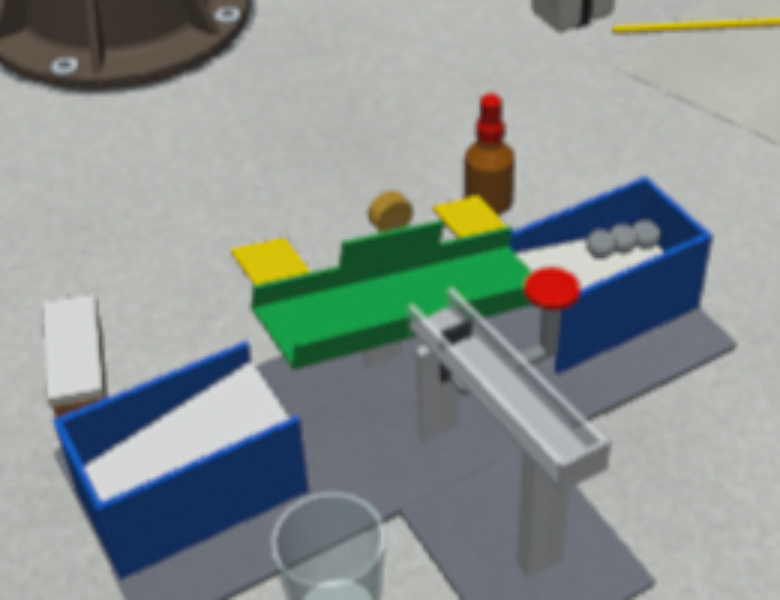

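All three balls are in the left chute, at crop (600–650,240). The key is back up (z 0.135) and the gate is over. I'll let the balls settle briefly, then hand in.

Emit:
move_arm(moves=[0, 0, 0, 0, 0, 0, 0, 0, 0, 0, 0, 0, 0, 0, 0, 0, 0, 0, 0, 0, 0, 0, 0, 0, 0, 0, 0, 0, 0, 0, 0, 0, 0, 0, 0, 0, 0, 0, 0, 0, 0, 0, 0, 0, 0, 0, 0, 0, 0, 0, 0, 0, 0, 0, 0, 0])

```text
clock: 9.2
tool_pos: [0.6025, 0.0442, 0.3156]
orientation: [180.0, 0.0, -180.0]
force: [0.2, 0.4, 0.5]
opening: 0.0004
gripper_force: 0.0
```

Emit:
move_arm(moves=[0, 0, 0, 0, 0, 0, 0, 0, 0, 0, 0, 0, 0, 0, 0, 0, 0, 0, 0, 0, 0, 0, 0, 0, 0, 0, 0, 0, 0, 0, 0, 0, 0, 0, 0, 0, 0, 0, 0, 0, 0, 0, 0, 0, 0, 0, 0, 0, 0, 0, 0, 0, 0, 0, 0, 0])

```text
clock: 10.0
tool_pos: [0.6025, 0.0441, 0.3156]
orientation: [-180.0, 0.0, -180.0]
force: [0.5, -0.8, 0.3]
opening: 0.0004
gripper_force: 0.0
```

Run:
```python
from h import *
a,_,_=snap('scene'); b,_,_=snap('scene')
r=(slice(160,200),slice(265,330)); o=cv2.imread('pics/s5.png')
s5=cv2.resize(o,(260,200),interpolation=cv2.INTER_AREA)[60:100,175:240,::-1]
print(np.abs(a[r].astype(int)-b[r]).max(), np.abs(a[r].astype(int)-s5).mean(), np.abs(a[r].astype(int)-s5).max())
print(ctrl.close_job())
```

```text
9 1.8721794871794872 17
the job is handed in; nothing more can be done
None
```

The job is handed in at about 10 s: the gate is rocked over to the left, all three balls lie in the left chute, and the key is back up; the hand-in returned no verdict.

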